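# Lock in the push-lock switches on the dryer top

## Robot

A 6-joint arm with a two-finger parallel gripper is mounted at the origin on the work surface. World frame = base frame: x ahead of the robot, y to its left, z up, the work surface at z = 0. Lengths are in m, angles in rad, forces in N, time in s.
With the tool pointing down it reaches from about 0.3 to 0.775 m from the base axis. Payload 14.6 kg.
Tool frame: the origin (TCP) lies on the centre line of the jaws, within the pads' length; the fingertips stand 11 mm ahead of it and the grasp point (between the pads) lies 8 mm behind it (manip.nose_length is the distance from the TCP to the fingertips, in m); z points along the fingers, y is the line along which they close (so a half turn about z gives the same grasp; the last joint's range is limited). The gripper opens to 94 mm and grips with 3 to 60 N. Pads are 16 mm wide; open, the fingers measure 119 mm over their backs; the gripper's body (75 mm by 177 mm) begins 78 mm behind the grasp point.
Start: joints at [1.182, 0.3, 1.521, -0, 1.321, -0.067], TCP at [0.174, 0.522, 0.216] pointing down, gripper open.
Joint ranges: [-3.03, 3.03], [-0.79, 2.21], [0.23, 2.52], [-1.04, 4.18], [0, 3.07], [-2.55, 2.55]. Speed limits (rad/s): [2.22, 2.22, 2.57, 3.14, 3.14, 3.14].

## Interface

Orientations are given as a unit quaternion [x, y, z, w].
In Python, from workcell import manip gives the robot as it stands.
- The arm moves only by the shell command python3 -m inch 'ROWS' [FORCE]. ROWS is JSON, a list of rows, each a list of 3 entries, a list of its own where there are three numbers: the opening, from 0 (shut) to 1 (fully open), then the shift along the tool's x, y, z in mm, then the turn, a rotation vector about the tool's x, y, z in degrees. In form: [[fingers, [dx, dy, dz], [ax, ay, az]], ...]. A call has 1 to 12 rows; each row shifts and turns the commanded pose from where the row before left it, along the tool's axes as they then stand; what a row does not reach is not made up. A row lasts 1/12 s, in which the tool goes at most 41.7 mm and 7.16 degrees, less where a joint would pass 70% of its speed; a pose out of reach is approached as far as the arm can. A call with a gripper value outside its range is refused whole. The fingers move at their own pace and stop on an object; FORCE is the grip in N (left out, the last holds). Time passes only in rows, so rows that do not move let the fingers close. It gives the time, the measured TCP pose, the force, the opening and the grip force at its end, in the units of the state.
- manip.observe(): the state, without advancing time (a new reading comes with each control period).
- manip.snapshot(name): name is "scene" or "top"; returns the picture (420x560x3 uint8, blue, green, red); there is no depth.
- manip.camera_params(name): a dict with "intrinsics" (3x3 intrinsics, pixels), "R" (3x3) and "t" (3): a world point X has camera coordinates R X + t. Camera axes: x right, y down, z forward; pixel columns grow to the right and rows downward; lengths in m; the calibration is good to about 2 mm. A picture is of the moment at which its call begins. camera_params takes no time and is no camera call.
- manip.job_done(): hands the job in; it is judged then, once.
The state is a dict: "t": time; "q": joint angles; "joint_velocities": joint speeds; "joint_torque": joint torques, N m; "position": TCP position; "ee_rot": TCP orientation; "wrist_force": force on the tool from outside, world axes, zero at the start; "wrist_torque": the same for the moment, N m; "finger_gap": opening from 0.0 (shut) to 1.0 (fully open); "grip_force": force on a finger pad.
Only numpy, scipy, OpenCV 4.12 (cv2) and the standard library are available. Lean on these libraries where they do the work, as an engineer would, in place of code of your own. Each camera call takes 0.05 s, during which the arm holds its last target. There are 200 camera calls.

## Task

Before the closet is shut, make sure that all three push-lock switches on the dryer top are left locked in. Each click swaps a switch between out and locked in, and as the caps spring back to the same height either way, feel by a light push which ones are still out, and click those. Press gently, never harder than 20 N, and do not shift the dish or the clothespins.

Things in the scene. Friction and masses are not known exactly. Their poses are not given: they have to be found in the camera images.
- switch_a: One of three identical-looking push-lock switches, in no fixed order: black box 64 x 64 x 46 mm, screwed down at any yaw, steel collar 38 mm wide, 3 mm high, grey mushroom cap. Origin: centre of underside; z up. In either state a push to 11.5 mm or more below rest (about 8 N), then letting it right up, clicks it once: out and locked in swap. Under 9 mm changes nothing. Best 12.5 to 14 mm, 50 mm/s or slower.
- switch_a_cap (a point): Top centre of its cap, 30 mm wide, 74 mm above the dryer top at rest; z up. The cap springs back to this height in both states. Pressed down, the cap alone is light (0.6 to 1.2 N). Switch out: firm after 0.7 mm (step to 4 N, rising to 8 N at 13 mm). Locked in: light for 8.5 mm, only then firm (5.5 N). Hard stop at 15.2 mm; over 20 N damages it.
- switch_a_contact: A fixed electrical contact sealed inside that box, not to be seen or reached; the inner slide bears on it (about 1 N) only while that switch is locked in. It never moves, so its pose tells nothing of the state. Origin: its centre.
- switch_b: Another of three identical-looking push-lock switches, in no fixed order: black box 64 x 64 x 46 mm, screwed down at any yaw, steel collar 38 mm wide, 3 mm high, grey mushroom cap. Origin: centre of underside; z up. In either state a push to 11.5 mm or more below rest (about 8 N), then letting it right up, clicks it once: out and locked in swap. Under 9 mm changes nothing. Best 12.5 to 14 mm, 50 mm/s or slower.
- switch_b_cap (a point): Top centre of its cap, 30 mm wide, 74 mm above the dryer top at rest; z up. The cap springs back to this height in both states. Pressed down, the cap alone is light (0.6 to 1.2 N). Switch out: firm after 0.7 mm (step to 4 N, rising to 8 N at 13 mm). Locked in: light for 8.5 mm, only then firm (5.5 N). Hard stop at 15.2 mm; over 20 N damages it.
- switch_b_contact: A fixed electrical contact sealed inside that box, not to be seen or reached; the inner slide bears on it (about 1 N) only while that switch is locked in. It never moves, so its pose tells nothing of the state. Origin: its centre.
- switch_c: The third of three identical-looking push-lock switches, in no fixed order: black box 64 x 64 x 46 mm, screwed down at any yaw, steel collar 38 mm wide, 3 mm high, grey mushroom cap. Origin: centre of underside; z up. In either state a push to 11.5 mm or more below rest (about 8 N), then letting it right up, clicks it once: out and locked in swap. Under 9 mm changes nothing. Best 12.5 to 14 mm, 50 mm/s or slower.
- switch_c_cap (a point): Top centre of its cap, 30 mm wide, 74 mm above the dryer top at rest; z up. The cap springs back to this height in both states. Pressed down, the cap alone is light (0.6 to 1.2 N). Switch out: firm after 0.7 mm (step to 4 N, rising to 8 N at 13 mm). Locked in: light for 8.5 mm, only then firm (5.5 N). Hard stop at 15.2 mm; over 20 N damages it.
- switch_c_contact: A fixed electrical contact sealed inside that box, not to be seen or reached; the inner slide bears on it (about 1 N) only while that switch is locked in. It never moves, so its pose tells nothing of the state. Origin: its centre.
- dish: White ceramic dish, loose, 100 mm across and 22 mm high, a bystander. Origin: centre of its underside.
- clothespin_1: Wooden clothespin, loose, lying along its x axis, 74 x 14 mm and 10 mm high, a bystander. Origin: centre of its underside.
- clothespin_2: Wooden clothespin, loose, lying along its x axis, 74 x 14 mm and 10 mm high, a bystander. Origin: centre of its underside.

How it is judged:
At the end, for the whole second after the job is handed in: All three switches are locked in: the inner slide of each bears on its contact with more than 0.3 N (it is about 1 N when locked in, none when out) (contact force between each of switch_a_contact, switch_b_contact, switch_c_contact and anything else above 0.3 N); the robot touches nothing.
It fails at once if a switch is pressed or knocked with more than 20 N (contact force between any of the fingers, the arm and switch_a above 20 N or contact force between any of the fingers, the arm and switch_b above 20 N or contact force between any of the fingers, the arm and switch_c above 20 N).
It fails at once if the dish or a clothespin is shifted by more than 20 mm (distance of any of dish, clothespin_1, clothespin_2 from where it was at the start of the episode above 0.02 m).
It also fails if it takes over 54 s, if anything falls off the work surface, if the arm or the gripper's body presses on something with over 40 N, if the wrist force passes 120 N, or if a joint passes its speed limit or range.

## Working session

There is one attempt and no reset: what is moved stays moved. The work goes in short steps, Python scripts to look and compute and a shell command to move; the robot and the scene stay as the last step left them, time stands still between calls to the robot, and variables do not carry over. Pictures are saved under pics/ and viewed, at most 10 in all, crops included, and the job is handed in when it is done.

```bash
mkdir -p pics; python3 - <<'E'
from workcell import manip
import cv2
for n in("top","scene"):
    cv2.imwrite(f"pics/{n}0.png",manip.snapshot(n)); p=manip.camera_params(n); print(n,p)
print(manip.observe())
E
```

```text
top {'intrinsics': array([[484.48427325,   0.        , 279.01782782],
       [  0.        , 484.48427325, 215.90825506],
       [  0.        ,   0.        ,   1.        ]]), 'R': array([[-0.00375514, -0.99990481,  0.01327648],
       [-0.99439196,  0.00233056, -0.10573172],
       [ 0.10569071, -0.01359907, -0.99430606]]), 't': array([0.01359345, 0.55371946, 0.97878618])}
scene {'intrinsics': array([[383.25019175,   0.        , 275.60923143],
       [  0.        , 383.25019175, 205.24600629],
       [  0.        ,   0.        ,   1.        ]]), 'R': array([[ 0.70128543,  0.71287257,  0.00338346],
       [ 0.54011024, -0.52822156, -0.65518159],
       [-0.46527377,  0.46129674, -0.75546385]]), 't': array([-0.39149892, -0.22812345,  1.00432109])}
{'t': 0.1, 'q': array([ 1.18235660e+00,  3.00399200e-01,  1.52154458e+00, -2.32016541e-05,
        1.32067196e+00, -6.66005669e-02]), 'joint_velocities': array([-0.00046672, -0.0021514 , -0.00012323, -0.00058446, -0.00147182,
        0.00116102]), 'joint_torque': array([-5.85436319e-04, -5.32649982e+01, -3.53284371e+01,  7.08386209e-02,
        2.34750914e-02, -7.80344681e-05]), 'position': array([0.17389349, 0.52154582, 0.2159412 ]), 'ee_rot': array([ 1.60223113e-01,  9.87080692e-01, -5.00897529e-04, -1.04436693e-04]), 'wrist_force': array([-0.04435322,  1.01752927,  0.29196998]), 'wrist_torque': array([-0.0115004 ,  0.00910243,  0.02473009]), 'grip_force': 0.0, 'finger_gap': 1.0031083510908978}
```

View pics/top0.png

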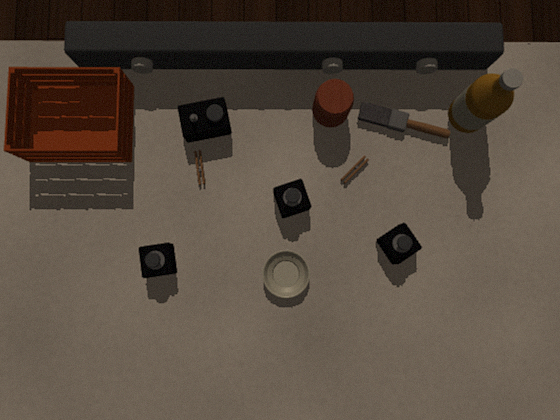

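View pics/scene0.png

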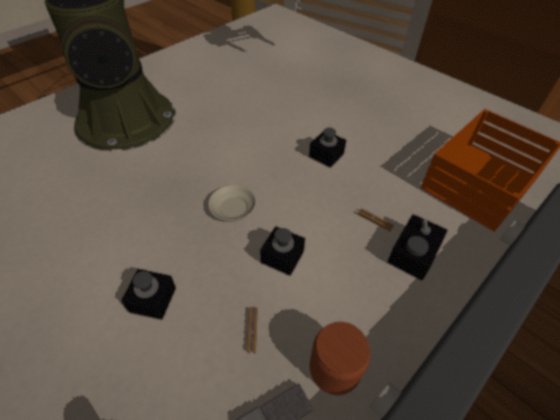

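The top view shows three switches, with caps near (155,260), (292,198) and (402,243). The black box with a lever near (205,120) is a decoy. The dish is at (286,274) and the pins at (201,170) and (354,170). I'll enlarge the caps next.

```bash
python3 - <<'E'
import cv2,numpy as np
t=cv2.imread("pics/top0.png");s=cv2.imread("pics/scene0.png")
def c(im,u,v): return cv2.resize(np.clip(im[v-24:v+24,u-24:u+24]*1.8,0,255).astype('uint8'),(264,264),interpolation=cv2.INTER_CUBIC)
T=[(155,260),(292,198),(402,243)];S=[(329,137),(283,240),(146,285)]
cv2.imwrite("pics/crop.png",np.vstack([np.hstack([c(t,*p) for p in T]),np.hstack([c(s,*p) for p in S])]))
E
```

```text
(no output)
```

View pics/crop.png

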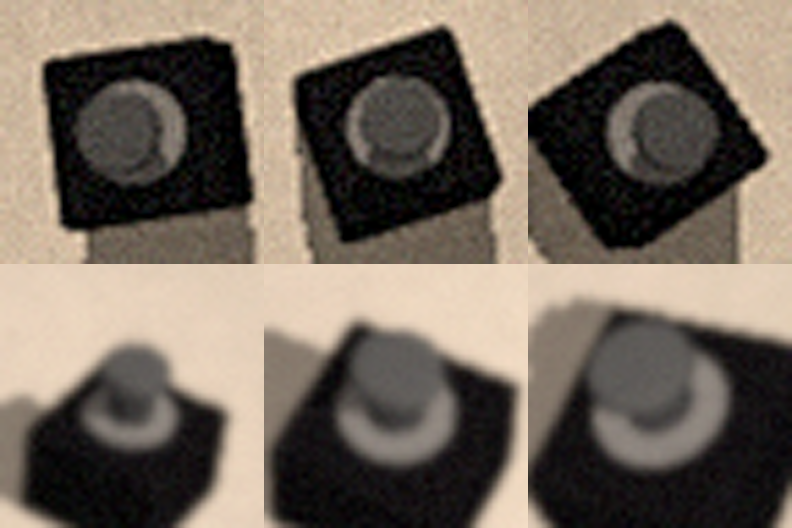

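The crops show the cap tops clearly. In the top view they are at about (152,259.5), (292,195) and (404.5,243). In the scene view they are at about (329.5,133), (283,235) and (142,280).

```bash
python3 - <<'E'
from workcell import manip
import numpy as np
from scipy.spatial.transform import Rotation as R
def bp(n,u,v,z):
    p=manip.camera_params(n);K,Rm,t=p["intrinsics"],np.array(p["R"]),np.array(p["t"])
    d=Rm.T@np.linalg.solve(K,[u,v,1]);c=-Rm.T@t;return c+d*(z-c[2])/d[2]
o=manip.observe();r=R.from_quat(o["ee_rot"])
for a,b in [((152,259.5),(329.2,132.8)),((292,194.8),(282.7,234.8)),((404.5,242.8),(142,280))]:
    A,B=bp("top",*a,.074),bp("scene",*b,.074);M=(A+B)/2
    print(A.round(4),B.round(4),"tool",(1000*r.inv().apply(np.r_[M[:2],.120]-o["position"])).round(1),np.hypot(*M[:2]))
for n,u,v,z in [("dish",286,274,.022),("pin",201,170,.01),("pin",354,170,.01),("decoy",205,120,.06),("can",332,103,.1)]: print(n,bp("top",u,v,z).round(3))
print(r.as_matrix().round(3),manip.nose_length)
E
```

```text
[0.4636 0.2621 0.074 ] [0.466  0.2571 0.074 ] tool [-358.8 -156.4   96.1] 0.5323954578505934
[ 0.5913 -0.0136  0.074 ] [ 0.5916 -0.0159  0.074 ] tool [-565.8 -376.6   96.3] 0.5916763701360943
[ 0.4948 -0.2361  0.074 ] [ 0.4984 -0.2381  0.074 ] tool [-546.1 -617.6   96.5] 0.5502855535185062
dish [ 0.434 -0.002  0.022]
pin [0.655 0.178 0.01 ]
pin [ 0.655 -0.15   0.01 ]
decoy [0.749 0.164 0.06 ]
can [ 0.771 -0.093  0.1  ]
[[-0.949  0.316 -0.   ]
 [ 0.316  0.949 -0.001]
 [ 0.    -0.001 -1.   ]] 0.011
```

```bash
python3 -m inch '[[0,[-30,-13,0],[0,0,0]],[0,[-30,-13,0],[0,0,0]],[0,[-30,-13,0],[0,0,0]],[0,[-30,-13,0],[0,0,0]],[0,[-30,-13,0],[0,0,0]],[0,[-30,-13,0],[0,0,0]],[0,[-30,-13,0],[0,0,0]],[0,[-30,-13,0],[0,0,0]],[0,[-30,-13,0],[0,0,0]],[0,[-30,-13,0],[0,0,0]],[0,[-30,-13,0],[0,0,0]],[0,[-28.8,-13.4,0],[0,0,0]]]' 20
cat > h.py <<'E'
from workcell import manip
import numpy as np,sys
from scipy.spatial.transform import Rotation as R
# print the tool-frame shift (mm) to a world TCP target
o=manip.observe();r=R.from_quat(o["ee_rot"]);T=np.array([float(a) for a in sys.argv[1:4]])
print(o["t"],o["position"].round(4),"F",o["wrist_force"].round(2),"gap",round(o["finger_gap"],3),"shift",(1000*r.inv().apply(T-o["position"])).round(1),"tilt",(r.as_matrix()[:,2]).round(4))
E
python3 h.py .4648 .2596 .095
```

```text
t: 1.1
position: [0.4659, 0.2585, 0.2162]
ee_rot: [0.16, 0.987, -0.0, -0.0]
wrist_force: [-0.5, 0.3, 0.8]
finger_gap: 0.183
grip_force: 0.0
1.1 [0.4659 0.2585 0.2162] F [-0.45  0.25  0.76] gap 0.183 shift [  1.3   0.7 121.2] tilt [-4.e-04 -2.e-04 -1.e+00]
```

```bash
python3 -m inch '[[0,[1,0.7,20],[0,0,0]],[0,[0,0,20],[0,0,0]],[0,[0,0,20],[0,0,0]],[0,[0,0,20],[0,0,0]],[0,[0,0,20],[0,0,0]],[0,[0,0,12],[0,0,0]],[0,[0,0,6],[0,0,0]],[0,[0,0,0],[0,0,0]],[0,[0,0,0],[0,0,0]]]'
python3 h.py .4648 .2596 .085
python3 - <<'E'
from workcell import manip
import cv2,numpy as np
a=manip.snapshot("top")[200:310,90:240];b=manip.snapshot("scene")[80:190,260:410]
cv2.imwrite("pics/a1.png",cv2.resize(np.hstack([np.clip(i*1.7,0,255).astype('uint8') for i in(a,b)]),(780,286),interpolation=cv2.INTER_CUBIC))
E
```

```text
t: 1.85
position: [0.4643, 0.261, 0.0988]
ee_rot: [0.16, 0.987, 0.0, 0.0]
wrist_force: [-0.3, 0.7, -0.4]
finger_gap: 0.003
grip_force: 0.0
1.85 [0.4643 0.261  0.0988] F [-0.32  0.69 -0.38] gap 0.003 shift [-0.9 -1.1 13.8] tilt [ 1.e-04  1.e-04 -1.e+00]
```

View pics/a1.png

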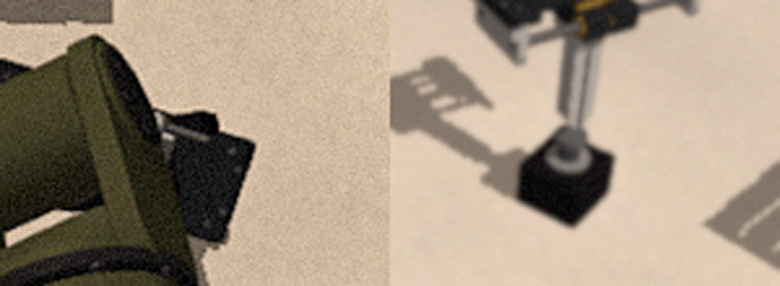

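The scene view shows the closed fingertips centred above the cap, at crop (572,130). Now a light probe to about 5 mm.

```bash
python3 -m inch '[[0,[-0.5,-0.6,4],[0,0,0]],[0,[0,0,4],[0,0,0]],[0,[0,0,4],[0,0,0]],[0,[0,0,0],[0,0,0]],[0,[0,0,0],[0,0,0]]]'; python3 h.py .4648 .2596 .085
python3 -m inch '[[0,[0,0,3],[0,0,0]],[0,[0,0,3],[0,0,0]],[0,[0,0,0],[0,0,0]],[0,[0,0,0],[0,0,0]]]'; python3 h.py .4648 .2596 .085
```

```text
t: 2.37
position: [0.4643, 0.2601, 0.0862]
ee_rot: [0.16, 0.987, -0.0, -0.0]
wrist_force: [-0.1, 0.2, 1.3]
finger_gap: 0.005
grip_force: 0.0
2.3667 [0.4643 0.2601 0.0862] F [-0.13  0.2   1.34] gap 0.005 shift [-0.6 -0.3  1.2] tilt [-5.e-04 -2.e-04 -1.e+00]
t: 2.7
position: [0.4647, 0.2603, 0.0806]
ee_rot: [0.16, 0.987, 0.0, 0.0]
wrist_force: [0.4, 0.4, 5.9]
finger_gap: 0.006
grip_force: 2.2
2.7 [0.4647 0.2603 0.0806] F [0.37 0.38 5.88] gap 0.006 shift [-0.4 -0.6 -4.4] tilt [ 6.e-04  3.e-04 -1.e+00]
```

A firm 5.9 N at 4.4 mm means this switch is out. I'll press on to about 13.2 mm, then release.

```bash
python3 -m inch '[[0,[0,0,3],[0,0,0]],[0,[0,0,3],[0,0,0]],[0,[0,0,2],[0,0,0]],[0,[0,0,0.6],[0,0,0]],[0,[0,0,0],[0,0,0]],[0,[0,0,0],[0,0,0]]]'; python3 h.py .4648 .2596 .085
```

```text
t: 3.2
position: [0.4647, 0.2603, 0.0724]
ee_rot: [0.16, 0.987, 0.0, 0.0]
wrist_force: [-0.8, 0.2, 7.1]
finger_gap: 0.005
grip_force: 3.9
3.2 [0.4647 0.2603 0.0724] F [-0.79  0.17  7.05] gap 0.005 shift [ -0.3  -0.6 -12.6] tilt [ 8.e-04  4.e-04 -1.e+00]
```

```bash
python3 -m inch '[[0,[0,0,0.6],[0,0,0]],[0,[0,0,0],[0,0,0]],[0,[0,0,-4],[0,0,0]],[0,[0,0,-4],[0,0,0]],[0,[0,0,-4],[0,0,0]],[0,[0,0,-4],[0,0,0]],[0,[0,0,-4],[0,0,0]],[0,[0,0,0],[0,0,0]],[0,[0,0,0],[0,0,0]]]'; python3 h.py .4648 .2596 .085
python3 -m inch '[[0,[0,0,3],[0,0,0]],[0,[0,0,3],[0,0,0]],[0,[0,0,3],[0,0,0]],[0,[0,0,2],[0,0,0]],[0,[0,0,0],[0,0,0]],[0,[0,0,0],[0,0,0]]]'; python3 h.py .4648 .2596 .085
```

```text
t: 3.95
position: [0.4644, 0.2601, 0.0913]
ee_rot: [0.16, 0.987, 0.0, 0.0]
wrist_force: [0.1, -0.9, -1.0]
finger_gap: 0.003
grip_force: 0.0
3.95 [0.4644 0.2601 0.0913] F [ 0.05 -0.94 -1.02] gap 0.003 shift [-0.6 -0.4  6.3] tilt [ 0.  0. -1.]
t: 4.45
position: [0.4643, 0.2601, 0.08]
ee_rot: [0.16, 0.987, -0.0, -0.0]
wrist_force: [-0.3, -0.3, 0.8]
finger_gap: 0.006
grip_force: 0.3
4.45 [0.4643 0.2601 0.08  ] F [-0.27 -0.27  0.77] gap 0.006 shift [-0.6 -0.3 -5. ] tilt [-6.e-04 -3.e-04 -1.e+00]
```

A light 0.8 N at 5 mm, so switch 1 is locked in. On to the middle switch.

```bash
python3 -m inch '[[0,[0,0,-25],[0,0,0]],[0,[0,0,-20],[0,0,0]],[0,[-20.7,-22,0],[0,0,0]],[0,[-20.7,-22,0],[0,0,0]],[0,[-20.7,-22,0],[0,0,0]],[0,[-20.7,-22,0],[0,0,0]],[0,[-20.7,-22,0],[0,0,0]],[0,[-20.7,-22,0],[0,0,0]],[0,[-20.7,-22,0],[0,0,0]],[0,[-20.7,-22,0],[0,0,0]],[0,[-20.7,-22,0],[0,0,0]],[0,[-20.7,-22,0],[0,0,0]]]'
python3 -m inch '[[0,[0,0,0],[0,0,0]],[0,[0,0,0],[0,0,0]]]'; python3 h.py .5915 -.0148 .085
```

```text
t: 5.45
position: [0.5916, -0.0155, 0.1254]
ee_rot: [0.16, 0.987, 0.0, 0.0]
wrist_force: [0.8, 1.0, 0.9]
finger_gap: 0.005
grip_force: 0.0
t: 5.62
position: [0.5913, -0.0151, 0.1249]
ee_rot: [0.161, 0.987, 0.0, -0.0]
wrist_force: [-0.2, 0.5, -0.5]
finger_gap: 0.007
grip_force: 0.0
5.6167 [ 0.5913 -0.0151  0.1249] F [-0.23  0.49 -0.46] gap 0.007 shift [-0.1  0.4 39.9] tilt [-4.e-04  1.e-04 -1.e+00]
```

```bash
python3 -m inch '[[0,[0,0,15],[0,0,0]],[0,[0,0,12],[0,0,0]],[0,[0,0,6],[0,0,0]],[0,[0,0,4],[0,0,0]],[0,[0,0,0],[0,0,0]],[0,[0,0,0],[0,0,0]]]'
python3 -m inch '[[0,[0,0,2],[0,0,0]],[0,[0,0,3],[0,0,0]],[0,[0,0,2.5],[0,0,0]],[0,[0,0,0],[0,0,0]],[0,[0,0,0],[0,0,0]]]'; python3 h.py .5915 -.0148 .085
```

```text
t: 6.12
position: [0.5912, -0.0137, 0.0884]
ee_rot: [0.16, 0.987, -0.0, 0.0]
wrist_force: [-0.8, -0.6, -0.2]
finger_gap: 0.006
grip_force: 0.0
t: 6.53
position: [0.5916, -0.014, 0.0812]
ee_rot: [0.16, 0.987, 0.0, 0.001]
wrist_force: [0.7, 0.6, 3.2]
finger_gap: 0.004
grip_force: 2.1
6.5333 [ 0.5916 -0.014   0.0812] F [0.68 0.57 3.24] gap 0.004 shift [-0.2 -0.8 -3.8] tilt [ 0.0011  0.     -1.    ]
```

3.2 N is ambiguous with this noise, so I'll go slightly deeper, still under 9 mm.

```bash
for i in 1 2; do python3 -m inch '[[0,[0,0,0.7],[0,0,0]],[0,[0,0,0],[0,0,0]]]'; done
```

```text
t: 6.7
position: [0.5916, -0.014, 0.0804]
ee_rot: [0.16, 0.987, 0.0, 0.001]
wrist_force: [3.0, 1.1, 5.4]
finger_gap: 0.005
grip_force: 2.4
t: 6.87
position: [0.5915, -0.014, 0.0796]
ee_rot: [0.16, 0.987, 0.0, 0.0]
wrist_force: [4.0, 2.3, 4.3]
finger_gap: 0.006
grip_force: 2.4
```

It's firm (about 5 N), so out. But a sideways force is building up, so I'll look before pressing on.

```bash
python3 - <<'E'
from workcell import manip
import cv2,numpy as np
a=manip.snapshot("top")[60:290,180:420];b=manip.snapshot("scene")[140:370,180:420]
cv2.imwrite("pics/b1.png",cv2.resize(np.hstack([np.clip(i*1.7,0,255).astype('uint8') for i in(a,b)]),(800,383),interpolation=cv2.INTER_CUBIC))
for i in range(5):
  manip.snapshot("top");o=manip.observe(); print(o["wrist_force"].round(1),o["wrist_torque"].round(2),o["grip_force"].round(1),o["position"].round(4))
E
```

```text
Traceback (most recent call last):
AttributeError: 'float' object has no attribute 'round'
```

View pics/b1.png

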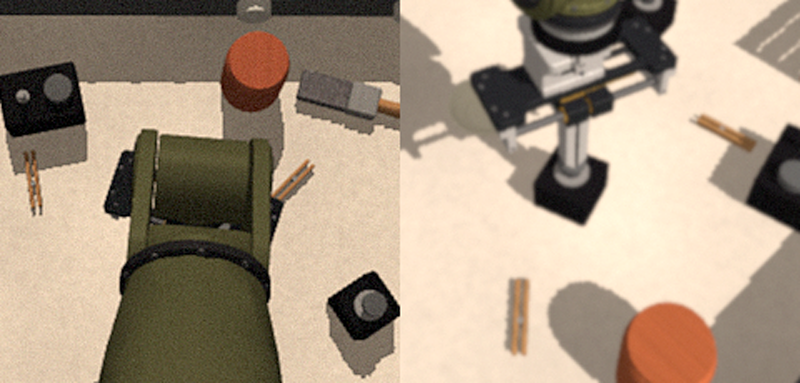

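The body and surroundings are clear and the tip is centred on the cap at crop (572,165), so the sideways load is just friction. I'll lift clear and press again.

```bash
python3 -m inch '[[0,[0,0,-4],[0,0,0]],[0,[0,0,-5],[0,0,0]],[0,[0,0,0],[0,0,0]],[0,[0,0,0],[0,0,0]]]'; python3 h.py .5915 -.0148 .085
python3 -m inch '[[0,[0,0,3],[0,0,0]],[0,[0,0,3],[0,0,0]],[0,[0,0,3],[0,0,0]],[0,[0,0,3],[0,0,0]],[0,[0,0,1.5],[0,0,0]],[0,[0,0,0],[0,0,0]],[0,[0,0,0],[0,0,0]]]'; python3 h.py .5915 -.0148 .085
```

```text
t: 7.35
position: [0.5908, -0.0141, 0.0882]
ee_rot: [0.16, 0.987, -0.0, -0.0]
wrist_force: [0.3, -0.7, 0.1]
finger_gap: 0.005
grip_force: 0.0
7.35 [ 0.5908 -0.0141  0.0882] F [ 0.32 -0.7   0.11] gap 0.005 shift [-0.9 -0.5  3.2] tilt [-9.e-04 -1.e-04 -1.e+00]
t: 7.93
position: [0.5911, -0.0141, 0.0748]
ee_rot: [0.16, 0.987, -0.0, -0.0]
wrist_force: [-1.8, -0.2, 6.8]
finger_gap: 0.004
grip_force: 3.5
7.9333 [ 0.5911 -0.0141  0.0748] F [-1.8  -0.23  6.84] gap 0.004 shift [ -0.6  -0.6 -10.2] tilt [-3.e-04 -0.e+00 -1.e+00]
```

Now I need about 3 mm more (13.2 mm), then release and probe again.

```bash
python3 -m inch '[[0,[0,0,2],[0,0,0]],[0,[0,0,1],[0,0,0]],[0,[0,0,0],[0,0,0]],[0,[0,0,0],[0,0,0]]]'; python3 -m inch '[[0,[0,0,-4],[0,0,0]],[0,[0,0,-4],[0,0,0]],[0,[0,0,-4],[0,0,0]],[0,[0,0,-4],[0,0,0]],[0,[0,0,-3],[0,0,0]],[0,[0,0,0],[0,0,0]],[0,[0,0,0],[0,0,0]]]'; python3 h.py .5915 -.0148 .085
python3 -m inch '[[0,[0,0,3],[0,0,0]],[0,[0,0,3],[0,0,0]],[0,[0,0,3],[0,0,0]],[0,[0,0,1.5],[0,0,0]],[0,[0,0,0],[0,0,0]],[0,[0,0,0],[0,0,0]]]'
```

```text
t: 8.27
position: [0.5911, -0.0141, 0.0719]
ee_rot: [0.16, 0.987, -0.0, -0.0]
wrist_force: [-2.2, -1.4, 8.0]
finger_gap: 0.005
grip_force: 4.0
t: 8.85
position: [0.5912, -0.014, 0.0908]
ee_rot: [0.16, 0.987, -0.0, -0.0]
wrist_force: [0.8, -0.2, 0.3]
finger_gap: 0.005
grip_force: 0.0
8.85 [ 0.5912 -0.014   0.0908] F [ 0.83 -0.18  0.29] gap 0.005 shift [-0.6 -0.7  5.8] tilt [-1.e-04 -0.e+00 -1.e+00]
t: 9.35
position: [0.5911, -0.014, 0.0801]
ee_rot: [0.16, 0.987, -0.0, -0.0]
wrist_force: [-0.8, -0.0, -0.0]
finger_gap: 0.006
grip_force: 0.3
```

It's light now, so switch 2 is locked in. On to the third.

```bash
python3 -m inch '[[0,[0,0,-25],[0,0,0]],[0,[0,0,-20],[0,0,0]],[0,[2.4,-30.2,0],[0,0,0]],[0,[2.4,-30.2,0],[0,0,0]],[0,[2.4,-30.2,0],[0,0,0]],[0,[2.4,-30.2,0],[0,0,0]],[0,[2.4,-30.2,0],[0,0,0]],[0,[2.4,-30.2,0],[0,0,0]],[0,[2.4,-30.2,0],[0,0,0]],[0,[2.4,-30.2,0],[0,0,0]],[0,[0,0,0],[0,0,0]],[0,[0,0,0],[0,0,0]]]'; python3 h.py .4966 -.2371 .085
```

```text
t: 10.35
position: [0.4961, -0.2382, 0.1254]
ee_rot: [0.161, 0.987, 0.0, 0.0]
wrist_force: [0.4, -0.6, 0.4]
finger_gap: 0.003
grip_force: 0.0
10.35 [ 0.4961 -0.2382  0.1254] F [ 0.38 -0.62  0.44] gap 0.003 shift [-0.1  1.2 40.4] tilt [ 1.e-04  0.e+00 -1.e+00]
```

```bash
python3 -m inch '[[0,[0,1,15],[0,0,0]],[0,[0,0,12],[0,0,0]],[0,[0,0,6],[0,0,0]],[0,[0,0,4],[0,0,0]],[0,[0,0,0],[0,0,0]],[0,[0,0,0],[0,0,0]]]'
python3 -m inch '[[0,[0,0,3],[0,0,0]],[0,[0,0,3],[0,0,0]],[0,[0,0,3],[0,0,0]],[0,[0,0,0],[0,0,0]],[0,[0,0,0],[0,0,0]]]'; python3 h.py .4966 -.2371 .085
```

```text
t: 10.85
position: [0.4971, -0.2359, 0.0885]
ee_rot: [0.16, 0.987, 0.0, -0.0]
wrist_force: [-0.1, -0.2, 0.4]
finger_gap: 0.007
grip_force: 0.0
t: 11.27
position: [0.4969, -0.2362, 0.0793]
ee_rot: [0.16, 0.987, 0.0, -0.0]
wrist_force: [-0.6, 0.2, 0.9]
finger_gap: 0.002
grip_force: 0.4
11.2667 [ 0.4969 -0.2362  0.0793] F [-0.61  0.23  0.93] gap 0.002 shift [-0.  -1.  -5.7] tilt [-2.e-04  1.e-04 -1.e+00]
```

Light contact (0.9 N, pad 0.4 N) at 5.7 mm, so this one is already locked in. I'll lift away and hand in.

```bash
python3 -m inch '[[0,[0,0,-10],[0,0,0]],[0,[0,0,-25],[0,0,0]],[0,[0,0,-25],[0,0,0]],[0,[0,0,-25],[0,0,0]],[0,[0,0,-20],[0,0,0]],[0,[0,0,0],[0,0,0]],[0,[0,0,0],[0,0,0]],[0,[0,0,0],[0,0,0]]]'; python3 -c "
from workcell import manip
print(manip.job_done())"
```

```text
t: 11.93
position: [0.4966, -0.236, 0.1838]
ee_rot: [0.16, 0.987, 0.0, -0.0]
wrist_force: [-0.7, 0.6, -0.1]
finger_gap: 0.0
grip_force: 0.0
the job is handed in; nothing more can be done
None
```

By feel, all three switches are now locked in: two were out and got one click each, the third was already in, measured forces stayed at about 8 N, and the job was handed in at about 12 s (no verdict came back).

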